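# Draw the blue cabinet key from its guarded holder

### The arm

A 6-joint arm with a two-finger parallel gripper is mounted at the origin on the work surface. World frame = base frame: x ahead of the robot, y to its left, z up, the work surface at z = 0. Lengths are in m, angles in rad, forces in N, time in s.
With the tool pointing down it reaches from about 0.25 to 0.85 m from the base axis. Payload 12.5 kg.
Tool frame: the origin (TCP) lies midway between the tips of the shut fingers; the grasp point (between the pads) lies 19 mm behind it; z points along the fingers, y is the direction in which the jaws open and shut (so a half turn about z gives the same grasp; the last joint's range is limited). The gripper opens to 93 mm and grips with 3 to 60 N. Pads are 15 mm wide; open, the fingers measure 128 mm over their backs; the gripper's body (75 mm by 188 mm) begins 65 mm behind the grasp point.
Start: joints at [1.242, 0.351, 1.652, -0, 1.139, -0.085], TCP at [0.133, 0.534, 0.219] pointing down, gripper open.
Joint ranges: [-2.75, 2.75], [-0.79, 2.1], [0.01, 2.65], [-1.57, 4.71], [0.07, 3.14], [-2.87, 2.87]. Speed limits (rad/s): [2.22, 2.22, 2.79, 3.14, 3.14, 3.14].

### API

Orientations are given as [roll, pitch, yaw] about the fixed x, y, z axes, in that order (R = Rz(yaw) Ry(pitch) Rx(roll)).
In Python, from station import observe, viewer, workorder gives the robot as it stands.
- The arm moves only by the shell command python3 -m crank 'ROWS' [OPENING]. ROWS is text: rows parted by semicolons, each of 6 numbers parted by spaces: the shift along the world's x, y, z in mm, then the turn, a rotation vector about the world's x, y, z in rad. In form: dx dy dz ax ay az; .... A call has 1 to 12 rows; each row is the pose to reach, as a shift and turn from the pose measured when the call began; what a row does not reach only later rows make up. A row lasts 1/8 s, in which the tool goes at most 62.5 mm and 10.7 degrees, less where a joint would pass 70% of its speed; a pose out of reach is approached as far as the arm can. A call with a gripper value outside its range is refused whole. OPENING is the opening, from 0 (shut) to 1 (fully open), set as the call begins (- or left out, the last holds). The fingers move at their own pace and stop on an object; the grip force is fixed at half the most. Time passes only in rows, so rows that repeat a pose let the fingers close. It gives the time, the measured TCP pose, the force and the opening at its end, in the units of the state.
- observe(): the state, without advancing time (a new reading comes with each control period).
- viewer.camera(name): name is "side" or "top" or "wrist"; returns a dict with "image" (480x640x3 uint8, blue, green, red), "range_z" (480x640 float32, m along the optical axis (not along the pixel's ray), 0 where there is no reading), "fx", "fy", "cx", "cy" (pixels), "cam_to_world" (4x4, takes a point from camera to world coordinates); the wrist camera has in their place "hand_eye" (4x4, takes a point from camera to tool coordinates, whose origin is the TCP and whose axes are the flange's). Camera axes: x right, y up, looking along -z (the intrinsics and any distortion apply to the point x, -y, -z); pixel columns grow to the right and rows downward; lengths in m; the calibration is good to about 2 mm. A picture is of the moment at which its call begins: read the wrist's pose just before it.
- workorder.sign_off(): hands the job in, once; it reports no verdict.
The state is a dict: "clock": time; "joint_pos": joint angles; "joint_vel": joint speeds; "tau": joint torques, N m; "ee_pos": TCP position; "eef_rot": TCP orientation; "ft_force": force on the tool from outside, world axes, zero at the start; "moment": the same for the moment, N m; "grip_width": opening from 0.0 (shut) to 1.0 (fully open).
Only numpy, scipy, OpenCV 4.12 (cv2) and the standard library are available. Lean on these libraries where they do the work, as an engineer would, in place of code of your own. Each camera call takes 0.05 s, during which the arm holds its last target. There are 200 camera calls.

### The job

Issue the blue-headed cabinet key: turn it in its holder until its crosswise bit lies in line with the slot of the guard plate, draw it straight up through the slot without forcing it against the guard, and stand it bit down in the white key pot. Lower it in gently rather than dropping it (it may lean against the side of the pot), let go, and leave the black-headed key where it is.

Things in the scene. Friction and masses are not known exactly. Their poses are not given: they have to be found in the camera images.
- blue_key_head (a point): Centre of the blue head (42 wide along x, 12 thick along y, 40 tall, z up) of the loose 0.12 kg key, 98 mm tall, upright in either slot; grip it across the 12 mm from above. Below: brass shaft, diameter 10; bit, a bar 48 long along x, 10 by 10, top 64 mm below this point; foot, diameter 20, underside 78 mm below. At the start its bit is 60 to 120 degrees across the slot, under the guard.
- black_key_head (a point): Centre of the black head of the other key, same shape and size, standing the same way in the other slot. It stays.
- key_holder: Fixed grey holder with aluminium guard plate, 120 (x) by 230 (y) by 42 mm tall; origin: centre of underside, z up. Keys stand on its base, 6 mm up. Guard 36 to 42 mm up, with slots 66 mm along x by 30 along y centred at y = +56 and -56 mm, a key within 2 mm of each centre. Under it a key can turn freely and rise 16 mm; with its bit within about 20 degrees of x, either way round, it passes.
- key_pot_in (a point): Centre of the inner floor of the square white plastic key pot, fixed to the bench: 88 mm square outside, 80 mm inside, 65 mm tall, inner floor 4 mm above the bench, open on top, sides along its x and y. It stands left or right of the holder; a loose white bottle with a blue cap, 125 mm tall, stands on the other side.
Not all that is in view belongs to the job. Leave any green or orange look-alike of the part that bears blue_key_head alone.

How it is judged:
By the outcome, as a careful person would: the job done as asked, in the order asked, and still so for the second after the job is handed in, with the robot touching nothing.
It also fails if it takes over 38 s, if anything falls off the work surface, if the arm or the gripper's body presses on something with over 40 N, if the wrist force passes 120 N, or if a joint passes its speed limit or range.

## Working session

There is one attempt and no reset: what is moved stays moved. The work goes in short steps, Python scripts to look and compute and a shell command to move; the robot and the scene stay as the last step left them, time stands still between calls to the robot, and variables do not carry over. Pictures are saved under pics/ and viewed, about 8 in all and at most 12, crops included, and the job is handed in when it is done.

```bash
mkdir -p pics; cat > h.py <<'E'
from station import observe, viewer, workorder
import numpy as np, cv2
from scipy.spatial.transform import Rotation as R
def snap(name,f):
    s=observe(); c=viewer.camera(name)
    if name=="wrist":
        T=np.eye(4);T[:3,:3]=R.from_euler('xyz',s['eef_rot']).as_matrix();T[:3,3]=s['ee_pos']
        c['cam_to_world']=T@c['hand_eye']
    np.save('pics/'+f+'.npy',c,allow_pickle=True)
    cv2.imwrite('pics/'+f+'.png',c['image']); return c
def load(f): return np.load('pics/'+f+'.npy',allow_pickle=True).item()
def pt(c,u,v,z=None):
    d=c['range_z'][int(v),int(u)] if z is None else 1
    p=np.array([(u-c['cx'])/c['fx'],-(v-c['cy'])/c['fy'],-1])
    M=c['cam_to_world']
    if z is None: return M[:3,:3]@(p*d)+M[:3,3]
    r=M[:3,:3]@p; return M[:3,3]+r*(z-M[2,3])/r[2]
E
python3 - <<'E'
from h import *
s=observe();print(s)
for n in("top","side"):
    c=snap(n,n+'0');print({k:v for k,v in c.items() if k not in('image','range_z')})
E
```

```text
{'clock': 0.0, 'joint_pos': array([ 1.24242961e+00,  3.51229796e-01,  1.65241721e+00,  1.90952428e-05,
        1.13910439e+00, -8.45980322e-02]), 'joint_vel': array([-0.00067864, -0.00045355,  0.00062262,  0.00062029, -0.00175792,
       -0.00049016]), 'tau': array([-1.87062382e-03, -4.97318208e+01, -2.85252964e+01,  6.98066340e-02,
        2.57121550e-02, -1.33379899e-04]), 'ee_pos': array([0.13260745, 0.53342157, 0.21810757]), 'eef_rot': array([-3.14043952e+00, -1.15182546e-04,  2.89781591e+00]), 'ft_force': array([-0.26455435, -0.19005523, -0.46551842]), 'moment': array([-0.00705428, -0.00434356, -0.01045266]), 'grip_width': 1.0015403043103233}
{'fx': 479.4550980185722, 'fy': 479.4550980185722, 'cx': 326.40043346066784, 'cy': 248.1908331392988, 'cam_to_world': array([[ 0.01006496,  0.99437405, -0.10544638,  0.43244885],
       [-0.99994654,  0.00975902, -0.00341696,  0.01185168],
       [-0.00236868,  0.10547514,  0.99441912,  1.0648551 ],
       [ 0.        ,  0.        ,  0.        ,  1.        ]])}
{'fx': 603.1359739276396, 'fy': 603.1359739276396, 'cx': 321.30906508085644, 'cy': 251.7433907874615, 'cam_to_world': array([[-0.97493687,  0.16837948, -0.1454182 ,  0.36904206],
       [-0.2216772 , -0.67965346,  0.69923558,  0.747957  ],
       [ 0.01890294,  0.71394645,  0.6999451 ,  0.82458631],
       [ 0.        ,  0.        ,  0.        ,  1.        ]])}
```

View pics/top0.png

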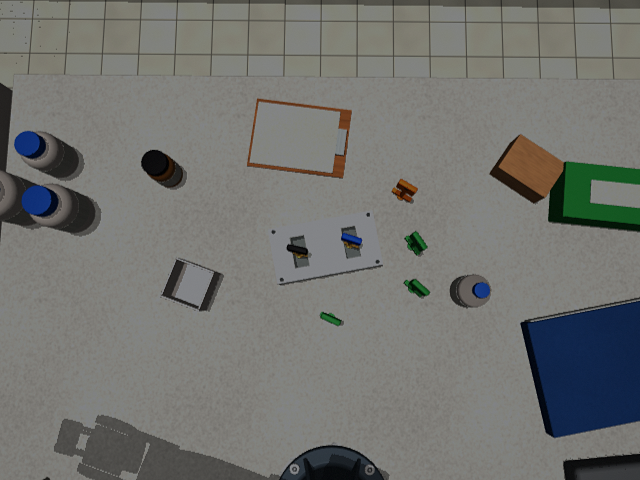

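View pics/side0.png

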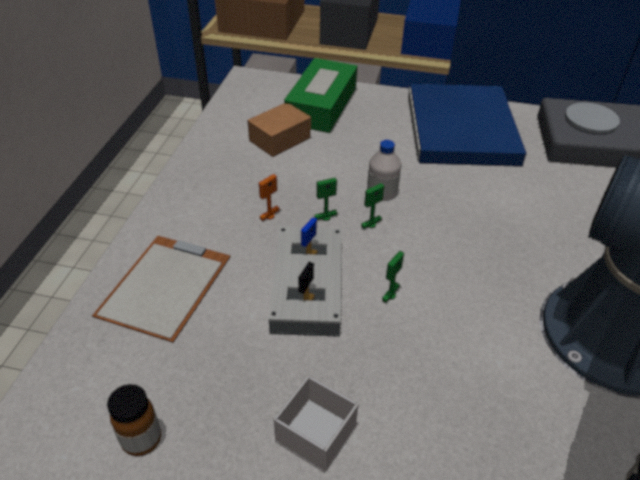

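```bash
python3 - <<'E'
from h import *
c=load('top0')
a=cv2.resize(c['image'][200:320,150:310],None,fx=5,fy=5,interpolation=cv2.INTER_CUBIC)
b=cv2.resize(c['image'][200:300,260:390],None,fx=6,fy=6,interpolation=cv2.INTER_CUBIC)
cv2.imwrite('pics/b.png',cv2.convertScaleAbs(b,alpha=1.6))
# pot by depth
def allpts(c):
    v,u=np.mgrid[:480,:640]; d=c['range_z']
    p=np.stack([(u-c['cx'])/c['fx']*d,-(v-c['cy'])/c['fy']*d,-d],-1)
    return p@c['cam_to_world'][:3,:3].T+c['cam_to_world'][:3,3]
P=allpts(c)
hsv=cv2.cvtColor(c['image'],cv2.COLOR_BGR2HSV)
for nm,(u0,u1,v0,v1) in dict(pot=(150,235,245,325),holder=(262,392,200,295)).items():
    Q=P[v0:v1,u0:u1].reshape(-1,3)
    for lo,hi in ((.03,.05),(.05,.08),(.08,.12)):
        q=Q[(Q[:,2]>lo)&(Q[:,2]<hi)]
        if len(q)>15: print(nm,lo,len(q),cv2.minAreaRect((q[:,:2]*1000).astype(np.float32)),np.median(q[:,2]))
m=(hsv[...,0]>105)&(hsv[...,0]<130)&(hsv[...,1]>150);m[:200]=0;m[300:]=0;m[:,:320]=0;m[:,380:]=0
q=P[m];q=q[q[:,2]>.07];print(len(q),q.min(0),q.max(0),np.median(q,0),cv2.minAreaRect((q[:,:2]*1000).astype(np.float32)))
E
```

```text
pot 0.03 241 ((461.30682373046875, 303.87109375), (87.13156127929688, 85.75157165527344), 70.02532196044922) 0.04000098826521792
pot 0.05 488 ((460.6055908203125, 305.3922424316406), (89.24821472167969, 88.21235656738281), 69.9866943359375) 0.06313054972286081
holder 0.03 5044 ((544.2526245117188, 18.877281188964844), (120.53541564941406, 230.37820434570312), 11.161945343017578) 0.04163289259485592
holder 0.05 33 ((557.6149291992188, 23.988792419433594), (54.34443664550781, 144.9966278076172), 10.903013229370117) 0.07216899660838427
holder 0.08 282 ((544.5757446289062, 20.372085571289062), (27.513174057006836, 150.69871520996094), 10.768007278442383) 0.10273758707602815
146 [ 0.43244885 -0.05459344  0.07210853] [0.56591046 0.01185168 1.0648551 ] [ 0.55379576 -0.03437029  0.102887  ] ((495.0991516113281, -20.66402816772461), (40.71452331542969, 136.95262145996094), 76.61277770996094)
```

View pics/b.png

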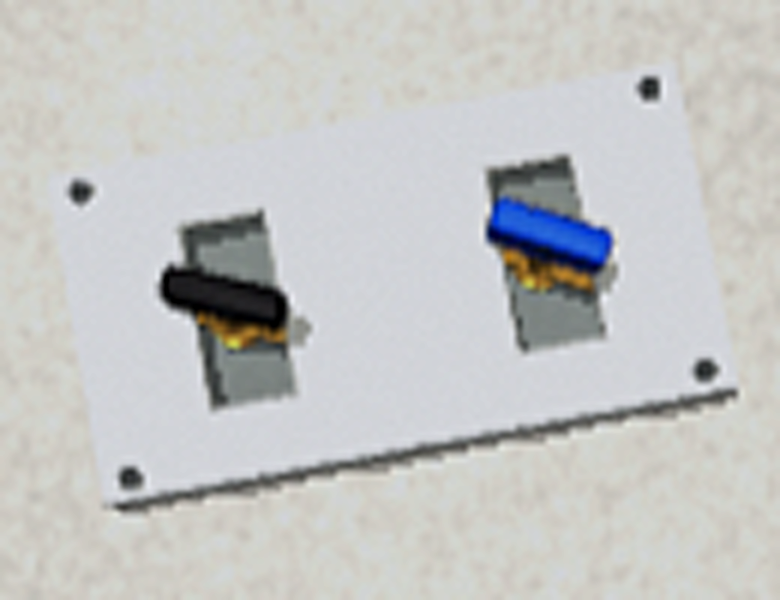

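```bash
python3 -m crank '60 -80 20 0 0 -0.17; 100 -130 20 0 0 -0.34; 140 -180 20 0 0 -0.51; 180 -235 20 0 0 -0.68; 215 -285 20 0 0 -0.85; 250 -335 20 0 0 -1.02; 285 -385 20 0 0 -1.18; 320 -435 20 0 0 -1.34; 360 -485 10 0 0 -1.5; 395 -535 0 0 0 -1.63; 421 -569 0 0 0 -1.63; 421 -569 0 0 0 -1.63' 0.6 && python3 -m crank '0 0 0 0 0 0; 0 0 0 0 0 0' && python3 - <<'E'
from h import *
c=snap('wrist','w1');print(observe()['ee_pos'],observe()['eef_rot'],c['hand_eye'])
cv2.imwrite('pics/w1.png',cv2.convertScaleAbs(c['image'],alpha=1.6))
E
```

```text
clock: 1.6
ee_pos: [0.5546, -0.038, 0.2173]
eef_rot: [-3.14, 0.0, 1.265]
ft_force: [-0.5, -0.1, 0.6]
grip_width: 0.604
clock: 1.85
ee_pos: [0.5539, -0.0369, 0.2172]
eef_rot: [-3.139, 0.0, 1.266]
ft_force: [0.5, 0.2, -0.6]
grip_width: 0.6
[ 0.55390922 -0.03671181  0.21749946] [-3.13937868e+00  3.87661502e-05  1.26663217e+00] [[-3.54248710e-04  9.64187613e-01  2.65220893e-01  7.48688114e-02]
 [ 9.99999744e-01  1.76814204e-04  6.92881140e-04  7.90161612e-04]
 [ 6.21172592e-04  2.65221070e-01 -9.64187429e-01 -1.65879290e-01]
 [ 0.00000000e+00  0.00000000e+00  0.00000000e+00  1.00000000e+00]]
```

View pics/w1.png

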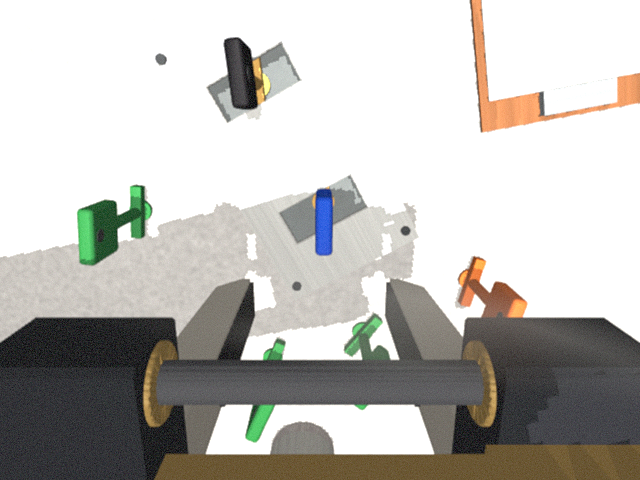

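The blue head sits at about (323,222), upright in the image and so well aligned with the jaws. The slot (corners near 281,208 / 351,177 / 368,209 / 300,243) lies at an angle beneath it.

```bash
python3 - <<'E'
from h import *
c=load('w1')
v,u=np.mgrid[:480,:640]; d=c['range_z']
p=np.stack([(u-c['cx'])/c['fx']*d,-(v-c['cy'])/c['fy']*d,-d],-1)
P=p@c['cam_to_world'][:3,:3].T+c['cam_to_world'][:3,3]
hsv=cv2.cvtColor(c['image'],cv2.COLOR_BGR2HSV)
m=(hsv[...,0]>105)&(hsv[...,0]<130)&(hsv[...,1]>150)&(v>180)&(v<265)&(u>300)&(u<345)
q=P[m];print(len(q),np.percentile(q[:,2],[5,25,50,75,95]))
t=q[q[:,2]>.1];print(len(t),t.mean(0),cv2.minAreaRect((t[:,:2]*1000).astype(np.float32)))
for uv in ((281,208),(351,177),(368,209),(300,243)): print(pt(c,*uv,z=.042))
E
```

```text
1010 [0.08851944 0.10265866 0.10335396 0.1039286  0.10464962]
918 [ 0.55834352 -0.03267734  0.10493452] ((565.6705932617188, -9.700054168701172), (90.7778549194336, 10.446137428283691), 72.4871597290039)
[ 0.52500747 -0.02322338  0.042     ]
[ 0.58718008 -0.01602285  0.042     ]
[ 0.59312423 -0.04549663  0.042     ]
[ 0.53056735 -0.05646298  0.042     ]
```

```bash
python3 - <<'E'
from h import *
c=load('w1')
v,u=np.mgrid[:480,:640]; d=c['range_z']
p=np.stack([(u-c['cx'])/c['fx']*d,-(v-c['cy'])/c['fy']*d,-d],-1)
P=p@c['cam_to_world'][:3,:3].T+c['cam_to_world'][:3,3]
hsv=cv2.cvtColor(c['image'],cv2.COLOR_BGR2HSV)
m=(hsv[...,0]>105)&(hsv[...,0]<130)&(hsv[...,1]>150)&(v>180)&(v<265)&(u>300)&(u<345)
t=P[m];t=t[(t[:,2]>.1)&(t[:,2]<.108)];print(len(t),cv2.minAreaRect((t[:,:2]*1000).astype(np.float32)))
E
```

```text
913 ((558.132568359375, -33.589019775390625), (40.67776107788086, 10.446137428283691), 72.4871597290039)
```

```bash
python3 -m crank '2 2 -40 0 0 0; 3 2 -80 0 0 0; 3 2 -115 0 0 0; 3 2 -135 0 0 0; 3 2 -150 0 0 0; 3 2 -150 0 0 0' && python3 -m crank '0 0 0 0 0 0; 0 0 0 0 0 0; 0 0 0 0 0 0; 0 0 0 0 0 0; 0 0 0 0 0 0; 0 0 0 0 0 0; 0 0 0 0 0 0; 0 0 0 0 0 0' 0
```

```text
clock: 2.65
ee_pos: [0.5564, -0.0341, 0.0672]
eef_rot: [-3.138, 0.0, 1.267]
ft_force: [0.4, 0.1, 0.0]
grip_width: 0.6
clock: 3.65
ee_pos: [0.5564, -0.0341, 0.0672]
eef_rot: [-3.138, 0.0, 1.267]
ft_force: [-0.5, 0.3, 0.8]
grip_width: 0.127
```

```bash
python3 -m crank '0 0 4 0 0 0; 0 0 4 0 0 -0.13; 0 0 4 0 0 -0.26; 0 0 4 0 0 -0.4; 0 0 4 0 0 -0.53; 0 0 4 0 0 -0.67; 0 0 4 0 0 -0.8; 0 0 4 0 0 -0.93; 0 0 4 0 0 -1.03; 0 0 4 0 0 -1.07; 0 0 4 0 0 -1.07; 0 0 4 0 0 -1.07' && python3 - <<'E'
from h import *
c=snap('wrist','w2');print(observe()['ft_force'],observe()['moment'])
d=snap('top','t2')
a=cv2.convertScaleAbs(c['image'][:330],alpha=1.3);print(a.shape)
b=cv2.resize(d['image'][200:290,300:400],None,fx=3,fy=3,interpolation=cv2.INTER_CUBIC)
o=np.zeros((600,640,3),np.uint8);o[:330]=a;o[330:600,:300]=b
s=snap('side','s2');o[330:600,310:610]=cv2.resize(s['image'][200:290,260:360],None,fx=3,fy=3,interpolation=cv2.INTER_CUBIC)
cv2.imwrite('pics/c2.png',o)
E
```

```text
clock: 5.15
ee_pos: [0.5564, -0.0341, 0.0712]
eef_rot: [-3.138, 0.0, 0.198]
ft_force: [0.2, 0.1, -1.6]
grip_width: 0.129
[ 0.00746557 -0.37934825 -1.28564723] [ 0.00887396  0.14919503 -0.02995502]
(330, 640, 3)
```

View pics/c2.png

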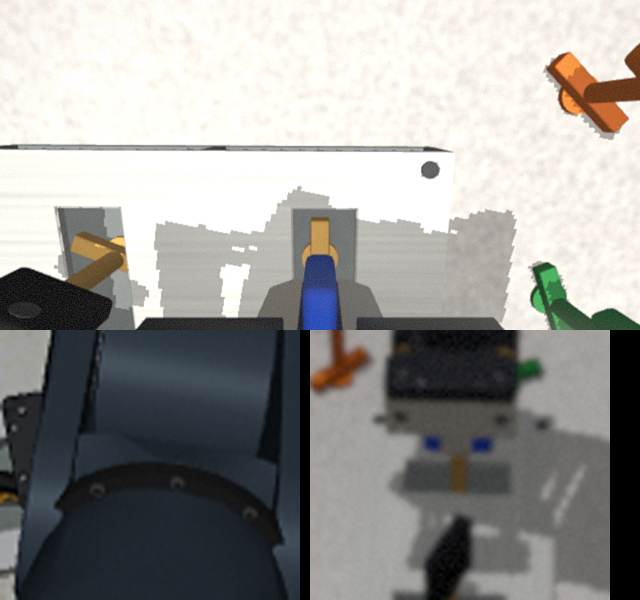

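The bit now lies along the slot: bit at u≈320, slot from 292 to 357. The key is about 2 mm off towards the black key, and the side view shows it centred lengthwise. I'll shift it 2 mm, then lift and watch the force.

```bash
python3 -m crank '0 -2 0 0 0 0; 0 -2 4 0 0 0; 0 -2 8 0 0 0; 0 -2 12 0 0 0; 0 -2 16 0 0 0' && python3 -m crank '0 0 6 0 0 0; 0 0 12 0 0 0; 0 0 18 0 0 0; 0 0 24 0 0 0; 0 0 32 0 0 0'
```

```text
clock: 5.92
ee_pos: [0.5565, -0.0361, 0.0876]
eef_rot: [-3.138, 0.0, 0.198]
ft_force: [-0.1, -0.0, -1.6]
grip_width: 0.125
clock: 6.55
ee_pos: [0.5564, -0.036, 0.1199]
eef_rot: [-3.138, 0.0, 0.198]
ft_force: [0.1, 0.4, -0.7]
grip_width: 0.13
```

```bash
python3 -m crank '0 0 25 0 0 0; 0 0 50 0 0 0; 0 0 75 0 0 0; 0 0 80 0 0 0; -12 40 80 0 0 0; -24 85 80 0 0 0; -37 130 80 0 0 0; -50 175 80 0 0 0; -62 220 80 0 0 0; -75 265 80 0 0 0; -86 305 80 0 0 0; -96 341 80 0 0 0' && python3 -m crank '0 0 0 0 0 0; 0 0 0 0 0 0' && python3 - <<'E'
from h import *
c=snap('wrist','w3');print(observe()['ee_pos'])
s=snap('side','s3')
o=np.zeros((600,640,3),np.uint8);o[:330]=cv2.convertScaleAbs(c['image'][:330],alpha=1.3)
o[330:600,:520]=cv2.resize(s['image'][300:480,150:496],(520,270))
cv2.imwrite('pics/c3.png',o)
E
```

```text
clock: 8.05
ee_pos: [0.4595, 0.3062, 0.1991]
eef_rot: [-3.139, 0.001, 0.198]
ft_force: [0.5, -0.0, -1.4]
grip_width: 0.129
clock: 8.3
ee_pos: [0.4592, 0.3056, 0.1984]
eef_rot: [-3.139, 0.003, 0.199]
ft_force: [-0.0, 0.3, -1.4]
grip_width: 0.129
[0.45946238 0.30535815 0.1985782 ]
```

View pics/c3.png

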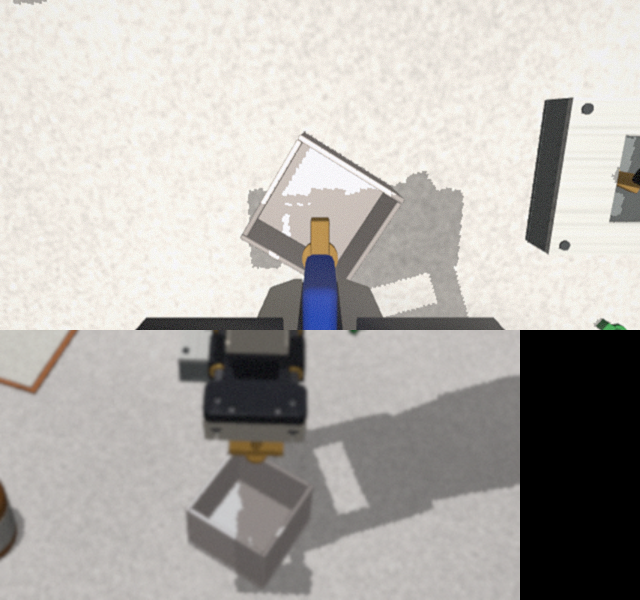

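The key is firmly held and centred above the pot, whose rim corners are at (305,133), (403,200) and (242,237). Next I'll lower it.

```bash
python3 -m crank '1 0 -20 0 0 0; 1 0 -40 0 0 0; 1 0 -60 0 0 0; 1 0 -80 0 0 0; 1 0 -95 0 0 0; 1 0 -107 0 0 0; 1 0 -115 0 0 0; 1 0 -122 0 0 0; 1 0 -126 0 0 0; 1 0 -128 0 0 0; 1 0 -128 0 0 0' && python3 -m crank '0 0 -2 0 0 0; 0 0 -3 0 0 0; 0 0 -3 0 0 0'
```

```text
clock: 9.78
ee_pos: [0.4607, 0.3053, 0.0709]
eef_rot: [-3.139, 0.002, 0.198]
ft_force: [-0.1, -0.4, -1.5]
grip_width: 0.13
clock: 10.15
ee_pos: [0.4607, 0.3053, 0.0678]
eef_rot: [-3.139, 0.002, 0.198]
ft_force: [-0.1, -0.6, -1.3]
grip_width: 0.127
```

```bash
python3 -m crank '0 0 -1 0 0 0; 0 0 -1.5 0 0 0; 0 0 -1.5 0 0 0'
```

```text
clock: 10.52
ee_pos: [0.4607, 0.3053, 0.0663]
eef_rot: [-3.139, 0.002, 0.198]
ft_force: [0.8, -0.3, -1.9]
grip_width: 0.127
```

```bash
python3 -m crank '0 0 -0.7 0 0 0; 0 0 -0.7 0 0 0'; python3 -m crank '0 0 -0.7 0 0 0; 0 0 -0.7 0 0 0'
```

```text
clock: 10.78
ee_pos: [0.4606, 0.3053, 0.0655]
eef_rot: [-3.139, 0.002, 0.197]
ft_force: [-0.3, -0.1, -2.1]
grip_width: 0.129
clock: 11.02
ee_pos: [0.4608, 0.3053, 0.0652]
eef_rot: [-3.139, 0.002, 0.198]
ft_force: [-1.2, -0.8, 3.8]
grip_width: 0.131
```

```bash
python3 -m crank '0 0 -0.6 0 0 0; 0 0 -0.6 0 0 0'
```

```text
clock: 11.28
ee_pos: [0.4608, 0.3054, 0.0651]
eef_rot: [-3.139, 0.002, 0.198]
ft_force: [-3.2, -1.8, 8.3]
grip_width: 0.13
```

The foot touched the floor at TCP z 65 mm, as expected, with a gentle +8 N. Releasing now.

```bash
python3 -m crank '0 0 0.3 0 0 0; 0 0 0.3 0 0 0; 0 0 0.3 0 0 0; 0 0 0.3 0 0 0; 0 0 0.3 0 0 0' 0.4 && python3 -m crank '0 0 10 0 0 0; 0 0 25 0 0 0; 0 0 45 0 0 0; 0 0 70 0 0 0; 0 0 100 0 0 0; 0 0 130 0 0 0; -20 30 140 0 0 0; -50 80 140 0 0 0; -50 80 140 0 0 0; -50 80 140 0 0 0' && python3 - <<'E'
from h import *
t=snap('top','t4');s=snap('side','s4')
o=np.zeros((600,640,3),np.uint8)
o[:300]=cv2.convertScaleAbs(cv2.resize(t['image'][200:320,140:396],(640,300)),alpha=1.5)
o[300:]=cv2.convertScaleAbs(cv2.resize(s['image'][200:480,200:498],(640,300)),alpha=1.3)
cv2.imwrite('pics/c4.png',o)
E
```

```text
clock: 11.9
ee_pos: [0.4608, 0.3054, 0.0654]
eef_rot: [-3.139, 0.002, 0.198]
ft_force: [0.1, 0.1, 0.4]
grip_width: 0.398
clock: 13.15
ee_pos: [0.4109, 0.3852, 0.2061]
eef_rot: [-3.139, 0.001, 0.198]
ft_force: [1.0, -0.4, -0.1]
grip_width: 0.4
```

View pics/c4.png

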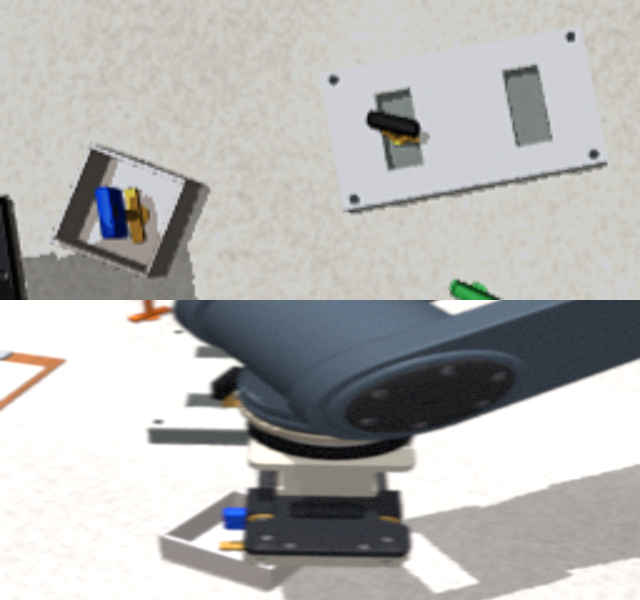

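```bash
python3 - <<'E'
from h import *
c=snap('top','t5');v,u=np.mgrid[:480,:640]; d=c['range_z']
p=np.stack([(u-c['cx'])/c['fx']*d,-(v-c['cy'])/c['fy']*d,-d],-1)
P=p@c['cam_to_world'][:3,:3].T+c['cam_to_world'][:3,3]
hsv=cv2.cvtColor(c['image'],cv2.COLOR_BGR2HSV)
m=(hsv[...,0]>105)&(hsv[...,0]<130)&(hsv[...,1]>150)&(v>260)&(v<310)&(u>165)&(u<225)&(d>0)
q=P[m];print(len(q),np.median(q,0),q[:,2].max());print(observe()['clock'])
E
```

```text
192 [0.45839535 0.3016561  0.09949861] 0.1059306358290425
13.3
```

```bash
python3 -c "
from h import *
print(workorder.sign_off())"
```

```text
the job is handed in; nothing more can be done
None
```

The blue key is standing in the white pot, and I handed the job in at about 13.3 s of the 38 s allowed.

- **Turning and lifting:** I gripped the blue key across its 12 mm and raised it 4 mm under the guard. I then turned it about 61° until its bit lined up with the slot. The wrist picture showed it about 2 mm off centre, so I shifted it by that much and drew it straight up. The forces read during the lift stayed within about 2 N.
- **Placing:** I lowered it into the pot in small steps until the foot touched the floor, at about 8 N. Then I let go and moved the arm clear.
- **Last checks:** The top image shows the key in the pot, and the depth reading puts its head at about (0.458, 0.302), 0.10 m up. That fits an upright key, to within a slight lean. The black key is still in its slot at the same angle, and the wrist force is near zero with the arm away.
- **Disagreements:** The top and wrist cameras differed by about 4 mm on where the key head was, so I used a position between them. No check failed.

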